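Close up the row on the mounting rail

TASK

On the mounting panel, push the loose end clamp and the row of five modules along the rail as one train until the row is fully home against the fixed steel end stop, with no gaps left and the clamp snug behind the last module. Only push with the fingers: do not pinch, lift or unclip anything, do not ram the row into the stop, and leave the other things where they lie. Finish with the hand clear.

Things in the scene. Friction and masses are not known exactly. Their poses are not given: they have to be found in the camera images.
- panel: the mounting panel lying flat on the bench: grey painted metal sheet 240 x 440 x 3 mm with a 35 mm wide, 400 mm long top-hat rail along its middle, whose top is 18 mm above the bench, and a grey wiring duct 44 mm high along each long edge (95 to 120 mm either side of the rail's middle). Fixed. Origin: on the bench under the rail's middle; its y axis runs along the rail, x across it, z up
- stop: the fixed end stop near one end of the rail (either end): solid steel block, 20 mm along the rail, 56 mm across, 40 mm above the rail's top, with two round bolt heads on it and ears bolted to the panel. Origin: its centre, on the rail's top (18 mm above the bench). It does not move
- clamp: the loose end clamp near the other end of the rail: low black plastic block with one screw in the middle of its top, 20 mm along the rail, 52 mm across, 36 mm above the rail's top; its feet reach round the rail's edges, it slides freely along the rail with about 1 mm of play. Origin: its centre, on the rail's top. With everything closed up its origin is 127 mm from that of the stop (10 of stop + 107 of row + 10 of clamp)
- supply: the wide rail module in the middle of the row, with vent slots: 35.8 mm along the rail, otherwise like the slim ones; two slim modules touch it on either side (start gaps 0.2 mm), so that the row is 107 mm long. Origin: centre of the housing on the rail's top; y along the rail, z up
- breaker: one of four slim rail modules: light plastic housing with a black toggle, 17.8 mm wide along the rail, 90 mm across it, shoulders 40 mm and a 45 mm wide nose 54 mm above the rail's top; clipped round the rail's edges with about 1 mm of play, it slides along the rail with light friction (about 0.15 N each). Origin: centre of the housing on the rail's top; y along the rail, z up. Which slim module stands where in the row varies
- relay: one of four slim rail modules: light plastic housing with a clear window, 17.8 mm wide along the rail, 90 mm across it, shoulders 40 mm and a 45 mm wide nose 54 mm above the rail's top; clipped round the rail's edges with about 1 mm of play, it slides along the rail with light friction (about 0.15 N each). Origin: centre of the housing on the rail's top; y along the rail, z up. Which slim module stands where in the row varies
- timer: one of four slim rail modules: light plastic housing with two grey dials, 17.8 mm wide along the rail, 90 mm across it, shoulders 40 mm and a 45 mm wide nose 54 mm above the rail's top; clipped round the rail's edges with about 1 mm of play, it slides along the rail with light friction (about 0.15 N each). Origin: centre of the housing on the rail's top; y along the rail, z up. Which slim module stands where in the row varies
- fuse: one of four slim rail modules: light plastic housing with a black fuse carrier, 17.8 mm wide along the rail, 90 mm across it, shoulders 40 mm and a 45 mm wide nose 54 mm above the rail's top; clipped round the rail's edges with about 1 mm of play, it slides along the rail with light friction (about 0.15 N each). Origin: centre of the housing on the rail's top; y along the rail, z up. Which slim module stands where in the row varies
- screwdriver: bystander: screwdriver, 160 mm long, 26 mm thick, lying along the panel between rail and near duct. Origin: middle of its underside
- cube_relay: bystander: small clear plug-in relay, 21 x 28 x 40 mm, standing on the panel between rail and far duct. Origin: centre of its underside
- screw_tray: bystander: black open tray, 36 x 70 x 18 mm, on the panel between rail and far duct. Origin: centre of its underside
- multimeter: bystander: yellow multimeter, 190 x 90 x 42 mm, lying on the bench to the left. Origin: centre of its underside
- solder_spool: bystander: metal spool, 60 mm across, 48 mm high, standing on the bench to the left. Origin: centre of its underside
- circuit_board: bystander: dark blue circuit board with parts on it, 150 x 170 mm, 38 mm high, on the bench to the right. Origin: centre of its underside
- probe: bystander: grey test probe, 150 mm long, 15 mm thick, on the bench to the right, near the robot. Origin: middle of its underside
Mind the look-alikes: they are no part of the job. What is shaped like the relay but red or turquoise is not meant.

How it is judged (in metres and radians):
At the end, for the whole second after the job is handed in: All five modules lie between stop and clamp, the clamp's centre within 130.5 mm of the stop's (127 mm with no gap at all); modules and clamp are at rest, upright (within 0.1 rad), within 4 mm of the rail's middle line and not raised or sunk by over 3 to 4 mm (horizontal distance between clamp and stop below 0.1305 m and x of supply in the frame of panel between -0.004 and 0.004 m and z of supply in the frame of panel between 0.015 and 0.022 m and angle between each of supply, breaker, relay, timer, fuse, clamp's own z axis and vertical below 0.1 rad and linear speed of each of supply, breaker, relay, timer, fuse, clamp below 0.01 m/s and horizontal distance between each of supply, breaker, relay, timer, fuse and stop below 0.112 m and x of breaker in the frame of panel between -0.004 and 0.004 m and z of breaker in the frame of panel between 0.015 and 0.022 m and x of relay in the frame of panel between -0.004 and 0.004 m and z of relay in the frame of panel between 0.015 and 0.022 m and x of timer in the frame of panel between -0.004 and 0.004 m and z of timer in the frame of panel between 0.015 and 0.022 m and x of fuse in the frame of panel between -0.004 and 0.004 m and z of fuse in the frame of panel between 0.015 and 0.022 m and x of clamp in the frame of panel between -0.004 and 0.004 m and z of clamp in the frame of panel between 0.015 and 0.022 m); the robot touches nothing.
It fails at once if a module or the clamp is lifted or torn off the rail (raised more than 7 mm) (z of any of supply, breaker, relay, timer, fuse, clamp in the frame of panel above 0.025 m).
It fails at once if a module or the clamp is pinched (the fingers press with more than 2 N on both of its sides at once) (((contact force between the fingers and supply_c0 above 2 N or contact force between the fingers and supply_c3 above 2 N) and (contact force between the fingers and supply_c1 above 2 N or contact force between the fingers and supply_c4 above 2 N)) or ((contact force between the fingers and breaker_c0 above 2 N or contact force between the fingers and breaker_c3 above 2 N) and (contact force between the fingers and breaker_c1 above 2 N or contact force between the fingers and breaker_c4 above 2 N)) or ((contact force between the fingers and relay_c0 above 2 N or contact force between the fingers and relay_c3 above 2 N) and (contact force between the fingers and relay_c1 above 2 N or contact force between the fingers and relay_c4 above 2 N)) or ((contact force between the fingers and timer_c0 above 2 N or contact force between the fingers and timer_c3 above 2 N) and (contact force between the fingers and timer_c1 above 2 N or contact force between the fingers and timer_c4 above 2 N)) or ((contact force between the fingers and fuse_c0 above 2 N or contact force between the fingers and fuse_c3 above 2 N) and (contact force between the fingers and fuse_c1 above 2 N or contact force between the fingers and fuse_c4 above 2 N)) or (contact force between the fingers and clamp_c0 above 2 N and contact force between the fingers and clamp_c1 above 2 N)).
It fails at once if the row is rammed into the stop (a knock of more than 120 N) (contact force between stop and anything else above 120 N).
It fails at once if a bystander is shifted by more than 20 mm (distance of any of screwdriver, cube_relay, screw_tray, multimeter, solder_spool, circuit_board, probe from where it was at the start of the episode above 0.02 m).
It also fails if it takes over 38 s, if anything falls off the work surface, if the arm or the gripper's body presses on something with over 40 N, if the wrist force passes 120 N, or if a joint passes its speed limit or range.

ROBOT

A 6-joint arm with a two-finger parallel gripper is mounted at the origin on the work surface. World frame = base frame: x ahead of the robot, y to its left, z up, the work surface at z = 0. Lengths are in mm, angles in rad, forces in N, time in s.
With the tool pointing down it reaches from about 275 to 775 mm from the base axis. Payload 14.6 kg.
Tool frame: the origin (TCP) lies on the centre line of the jaws, within the pads' length; the fingertips stand 19 mm ahead of it and the grasp point (between the pads) is the TCP; z points along the fingers, y is the line along which they close (so a half turn about z gives the same grasp; the last joint's range is limited). The gripper opens to 85 mm and grips with 20 to 120 N. Pads are 22 mm wide; open, the fingers measure 114 mm over their backs; the gripper's body (76 mm by 85 mm) begins 54 mm behind the grasp point. The pads swing forward as they close: fully open they stand 13 mm farther back than shut.
Start: joints at [1.033, 0.263, -0.048, 1.259, 0, 1.415], TCP at [196.102, 487.003, 250.278] pointing down, gripper open.
Joint ranges: [-2.65, 2.65], [-0.89, 1.7], [-1.18, 1.37], [-2.13, 2.11], [-1.35, 1.29], [-3.14, 3.14]. Speed limits (rad/s): [1.89, 1.89, 2.57, 2.79, 3.14, 3.14].

INTERFACE

Orientations are given as a unit quaternion [w, x, y, z].
In Python, from rig import get_obs, vision, ctrl gives the robot as it stands.
- The arm moves only by the tool play_rows, never from a script. Its argument "increments" is a list of rows, each an object with "dp": the shift along the tool's x, y, z in m, a list of three; "turn": the turn about the tool's z in degrees. In form: [{"dp": [dx, dy, dz], "turn": turn}, ...]. A call has 1 to 10 rows; each row shifts and turns the commanded pose from where the row before left it, along the tool's axes as they then stand; what a row does not reach is not made up. A row lasts 1/8 s, in which the tool goes at most 62.5 mm and 10.7 degrees, less where a joint would pass 70% of its speed; a pose out of reach is approached as far as the arm can. A call is refused whole if a number of a shift passes 0.0625 or a number of a turn 10.7, either way. A call with a gripper value outside its range is refused whole. "fingers" is the opening, from 0 (shut) to 1 (fully open), set as the call begins (left out, the last holds). The fingers move at their own pace and stop on an object; "grip_force" is the grip in N (left out, the last holds). Time passes only in rows, so rows that do not move let the fingers close. It gives the time, the measured TCP pose, the force, the opening and the grip force at its end, in the units of the state.
- get_obs(): the state, without advancing time (a new reading comes with each control period).
- vision.get_image(name): name is "scene" or "top" or "wrist"; returns a dict with "image" (420x560x3 uint8, red, green, blue), "range_z" (420x560 float32, mm along the optical axis (not along the pixel's ray), 0 where there is no reading), "fx", "fy", "cx", "cy" (pixels), "distortion" ([k1, k2, p1, p2, k3] as OpenCV has them; the pictures are not rectified), "R" (3x3) and "t" (3): a world point X has camera coordinates R X + t; the wrist camera has in their place "hand_eye" (4x4, takes a point from camera to tool coordinates, whose origin is the TCP and whose axes are the flange's). Camera axes: x right, y down, z forward; pixel columns grow to the right and rows downward; lengths in mm; the calibration is good to about 2 mm. A picture is of the moment at which its call begins: read the wrist's pose just before it.
- ctrl.sign_off(): hands the job in; it is judged then, once.
The state is a dict: "time_s": time; "joint_pos": joint angles; "qd": joint speeds; "joint_torque": joint torques, N m; "tool_pos": TCP position; "tcp_rot": TCP orientation; "contact_force": force on the tool from outside, world axes, zero at the start; "wrist_torque": the same for the moment, N m; "finger_gap": finger opening in mm; "grasp_force": force on a finger pad.
Only numpy, scipy, OpenCV 4.12 (cv2) and the standard library are available. Lean on these libraries where they do the work, as an engineer would, in place of code of your own. Each camera call takes 0.05 s, during which the arm holds its last target. There are 200 camera calls.

## Working session

There is one attempt and no reset: what is moved stays moved. The work goes in short steps, Python scripts to look and compute and a tool call to move; the robot and the scene stay as the last step left them, time stands still between calls to the robot, and variables do not carry over. Pictures are saved under pics/ and viewed, at most 10 in all, crops included, and the job is handed in when it is done.

Besides the shell and the picture viewer there is one more tool, called after "Emit:" in YAML: its name, and indented under it one key for each argument. play_rows: Moves the arm, as the interface text tells. Its arguments: {"type":"object","properties":{"increments":{"type":"array"},"fingers":{"type":"number"},"grip_force":{"type":"number"}},"required":["increments"]}

```bash
mkdir -p pics
cat > h.py <<'E'
from rig import get_obs, vision, ctrl
import numpy as np, cv2
def cam(n):
    d=vision.get_image(n); d['K']=np.array([[d['fx'],0,d['cx']],[0,d['fy'],d['cy']],[0,0,1]]); return d
def pts(d,uv):
    uv=np.array(uv,float).reshape(-1,1,2)
    n=cv2.undistortPoints(uv,d['K'],np.array(d['distortion'])).reshape(-1,2)
    z=np.array([d['range_z'][int(v),int(u)] for u,v in uv.reshape(-1,2)])
    c=np.c_[n*z[:,None],z]
    return (c-np.array(d['t']).ravel())@np.array(d['R'])
def plane(d,uv,h):
    uv=np.array(uv,float).reshape(-1,1,2)
    n=cv2.undistortPoints(uv,d['K'],np.array(d['distortion'])).reshape(-1,2)
    R=np.array(d['R']);o=-R.T@np.array(d['t']).ravel()
    r=np.c_[n,np.ones(len(n))]@R
    return o+r*((h-o[2])/r[:,2])[:,None]
E
python3 - <<'E'
from h import *
for n in('top','scene'):
    d=cam(n); cv2.imwrite(f'pics/{n}.png',d['image'][:,:,::-1])
    print(n,d['fx'],(-np.array(d['R']).T@np.array(d['t']).ravel()).round())
print(get_obs())
E
```

```text
top 520.380608686183 [ 271.   14. 1380.]
scene 467.5744648562317 [1148. -928.  797.]
{'time_s': 0.1, 'joint_pos': array([ 1.03272460e+00,  2.63512346e-01, -4.88622694e-02,  1.25940396e+00,
       -2.69794796e-05,  1.41551686e+00]), 'qd': array([ 0.00226268, -0.00138063,  0.00133346,  0.00146281,  0.00133936,
        0.0002681 ]), 'joint_torque': array([ 3.22889595e-03, -6.38577032e+01,  3.85064220e+01,  1.00419531e-02,
       -1.26549330e-04, -4.56828866e-05]), 'tool_pos': array([195.9792371 , 486.80793399, 249.85797485]), 'tcp_rot': array([-1.54184296e-04,  1.90229684e-01,  9.81739490e-01, -4.66491417e-04]), 'contact_force': array([0.65081559, 0.64794861, 0.03131785]), 'wrist_torque': array([ 0.03524003, -0.00675873, -0.08721763]), 'grasp_force': 0.0, 'finger_gap': 85.0636671576088}
```

View pics/top.png

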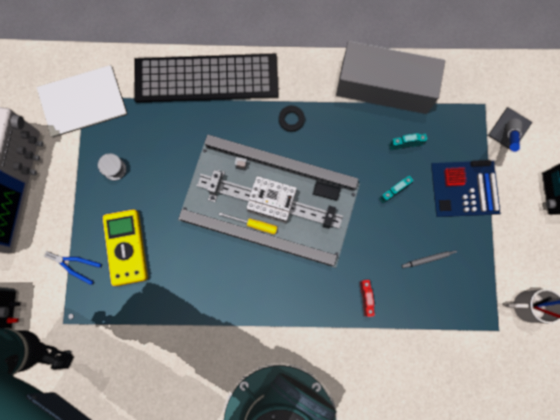

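View pics/scene.png

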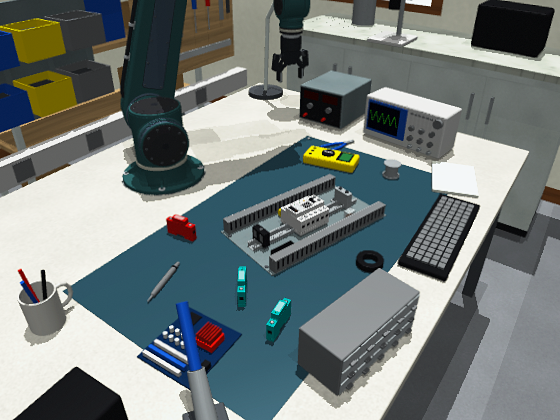

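Top view: the steel stop is at (213,183) and the white row at (272,198). Things that could be taken for the clamp or row are the black block on the rail (331,215), the black tray (327,189), the turquoise look-alikes (409,140) and (397,188), and the red one (368,298). The clamp is the black block on the rail at (331,215). I'll check that in one close crop.

Run:
```python
from h import *
d=cam('top')
c=d['image'][130:270,170:370,::-1]; cv2.imwrite('pics/crop.png',cv2.resize(c,(800,560),interpolation=cv2.INTER_CUBIC))
# duct/panel corner rough + depth map heights
uv=[(u,v) for v in range(130,270) for u in range(170,370)]
P=pts(d,uv)
np.save('P.npy',P.reshape(140,200,3))
m=(P[:,2]>62)&(P[:,2]<85); q=P[m]; r=cv2.minAreaRect(q[:,:2].astype(np.float32)); print('nose',m.sum(),q.mean(0),r)
for n,u in(('clamp',(331,215)),('stop',(213,183)),('panel',(190,205)),('duct',(270,160))): print(n,pts(d,[u]).round(1))
```

```text
nose 821 [565.27215882  38.46425842  71.29678245] ((565.3729858398438, 31.553375244140625), (326.6463317871094, 87.55207824707031), 78.39041137695312)
clamp [[ 521.7 -124.1   55. ]]
stop [[601.4 184.4  56.5]]
panel [[552.9 251.    2. ]]
duct [[670.3  36.9  43.4]]
```

View pics/crop.png

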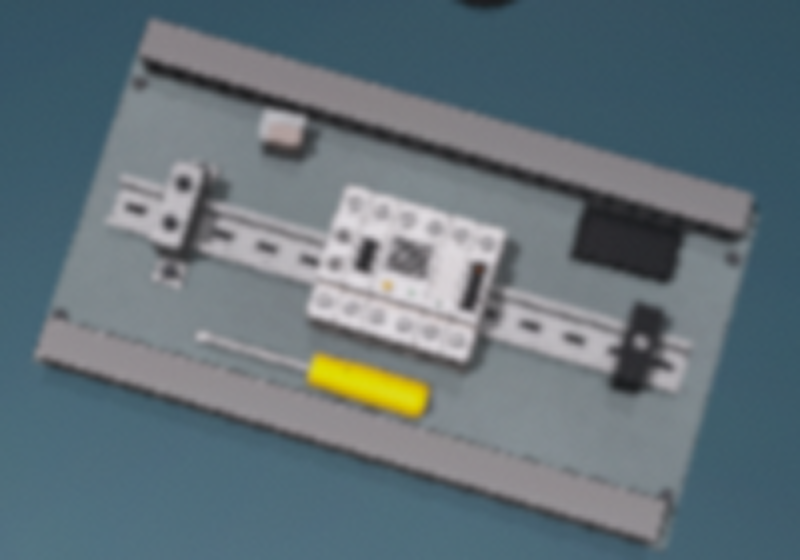

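The crop confirms it. The clamp (black, one screw) is at crop (640,347), so (330,217) in the picture. The stop with its two bolt heads is at crop (182,207), the row lies between them, and the tray (630,240) is off the rail. I'll work out the push line next.

```bash
cat > geo.py <<'E'
from h import *
def tl(w):  # world->tool
    w_,x,y,z=get_obs()['tcp_rot']; from scipy.spatial.transform import Rotation as R
    return R.from_quat([x,y,z,w_]).inv().apply(w)
E
python3 - <<'E'
from geo import *
d=cam('top')
f=lambda x,y:(170+(x+.5)/4-.5,130+(y+.5)/4-.5)
c=plane(d,[f(642,341)],54)[0]; s=plane(d,[f(182,207)],58)[0]
# duct direction from depth: tops at z~44
P=np.load('P.npy').reshape(-1,3); m=(P[:,2]>38)&(P[:,2]<48)
for side in(0,1):
    off=(P[:,:2]-c[:2])@[0.969,-0.247]
    k=m&((off>85) if side else (off<-85)); q=P[k][:,:2]
    v=cv2.fitLine(q.astype(np.float32),cv2.DIST_HUBER,0,.01,.01).ravel(); print(v,np.degrees(np.arctan2(v[1],v[0])),k.sum())
    n=np.array([-v[1],v[0]]); print('offset clamp,stop from duct',(c[:2]-v[2:])@n,(s[:2]-v[2:])@n)
u=(s-c)[:2]; L=np.hypot(*u); u/=L; print('clamp',c,'stop',s,L,np.degrees(np.arctan2(u[1],u[0])))
o=get_obs(); g=np.r_[c[:2]-u*45,120]; print('goal',g,'tool delta',tl(g-o['tool_pos']), o['contact_force'],tl([u[0],u[1],0]))
E
```

```text
[2.7384871e-01 9.6177280e-01 4.6292322e+02 6.4380180e+01] 74.106575 1541
offset clamp,stop from duct -108.03236579231772 -105.76067959581707
[2.7099693e-01 9.6258020e-01 6.6710846e+02 6.0378036e+00] 74.2764 1438
offset clamp,stop from duct 104.80632998577875 106.15296041153664
clamp [ 522.20413698 -121.91826785   54.        ] stop [605.48934877 178.87970475  58.        ] 312.115117899121 74.52360657915649
goal [ 510.19627733 -165.28658931  120.        ] tool delta [-535.02899892 -487.54814309  130.25398085] [ 0.47797702 -0.57538605  0.49730649] [ 1.12451162e-01  9.93657086e-01 -5.75534334e-04]
```

Emit:
play_rows:
  increments:
    - {"dp": [-0.0357,-0.0325,0],"turn": 0}
    - {"dp": [-0.0357,-0.0325,0],"turn": 0}
    - {"dp": [-0.0357,-0.0325,0],"turn": 0}
    - {"dp": [-0.0357,-0.0325,0],"turn": 0}
    - {"dp": [-0.0357,-0.0325,0],"turn": 0}
    - {"dp": [-0.0357,-0.0325,0],"turn": 0}
    - {"dp": [-0.0357,-0.0325,0],"turn": 0}
    - {"dp": [-0.0357,-0.0325,0],"turn": 0}
    - {"dp": [-0.0357,-0.0325,0],"turn": 0}
    - {"dp": [-0.0357,-0.0325,0],"turn": 0}
  fingers: 0
  grip_force: 20

```text
time_s: 1.45
tool_pos: [406.3, 50.6, 250.3]
tcp_rot: [0.0, 0.19, 0.982, 0.0]
contact_force: [0.8, 0.2, 0.2]
finger_gap: 0.3
grasp_force: 0.0
```

Emit:
play_rows:
  increments:
    - {"dp": [-0.0357,-0.0325,0],"turn": 0}
    - {"dp": [-0.0357,-0.0325,0],"turn": 0}
    - {"dp": [-0.0357,-0.0325,0],"turn": 0}
    - {"dp": [-0.0357,-0.0325,0],"turn": 0}
    - {"dp": [-0.0357,-0.0325,0],"turn": -6.2}
    - {"dp": [0,0,0],"turn": 0}
    - {"dp": [0,0,0],"turn": 0}

```text
time_s: 2.33
tool_pos: [510.4, -164.9, 250.0]
tcp_rot: [-0.0, 0.137, 0.991, 0.0]
contact_force: [-0.1, -1.5, 0.3]
finger_gap: -0.4
grasp_force: 0.0
```

Run:
```python
from geo import *
from scipy.spatial.transform import Rotation as R
o=get_obs(); d=cam('wrist'); cv2.imwrite('pics/w1.png',d['image'][:,:,::-1])
T=np.array(d['hand_eye']); q=o['tcp_rot']; M=R.from_quat([q[1],q[2],q[3],q[0]]).as_matrix()
W=np.eye(4);W[:3,:3]=M;W[:3,3]=o['tool_pos'];C=W@T; d['R']=C[:3,:3].T; d['t']=-C[:3,:3].T@C[:3,3]
import pickle; pickle.dump(d,open('w1.pkl','wb'))
print(o['tool_pos'],M[:2,:2],o['time_s'],o['finger_gap'],o['contact_force'],C[:3,3])
a=np.radians(74.3);u=np.array([np.cos(a),np.sin(a)]);print(np.degrees(np.arctan2(M[1,1],M[0,1])))
```

```text
[ 510.39220231 -164.92270782  250.02487182] [[-0.96225398  0.27215197]
 [ 0.27215161  0.96225423]] 2.325 -0.43264979588367586 [-0.12149737 -1.53362392  0.31368096] [ 447.29979258 -146.16356458  373.81405751]
74.20763737933851
```

View pics/w1.png

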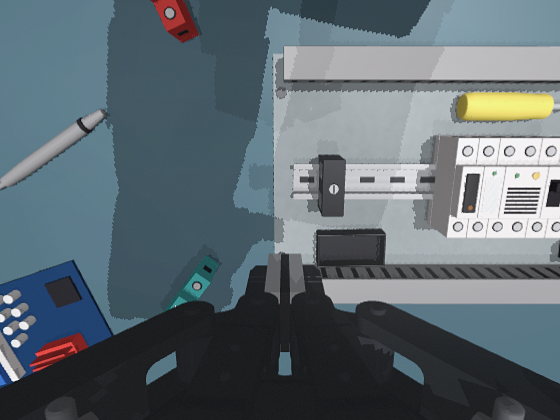

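The wrist view shows the clamp with its screw at (334,188) and its top face running from x=320 to 344. The tool is lined up with the rail, and the row starts at x≈440.

Run:
```python
from geo import *
import pickle; d=pickle.load(open('w1.pkl','rb')); o=get_obs()
p=plane(d,[(333.5,188),(320,186),(344,186),(333,156),(333,215)],54)
print(p.round(1)); print((tl(p-o['tool_pos'])).round(1)); r=plane(d,[(305,163),(305,198),(425,163),(425,198)],18); print(tl(r-o['tool_pos']).round(1))
```

```text
[[ 519.4 -120.6   54. ]
 [ 514.4 -131.8   54. ]
 [ 520.2 -111.1   54. ]
 [ 491.7 -114.2   54. ]
 [ 543.7 -127.    54. ]]
[[  3.1  44.7 196.3]
 [  4.9  32.5 196.3]
 [  4.9  54.  196.3]
 [ 31.6  43.3 196.3]
 [-22.   45.1 196.3]]
[[ 21.   20.9 232.3]
 [-14.1  21.4 232.3]
 [ 20.8 138.5 232.3]
 [-14.3 141.9 232.3]]
```

Emit:
play_rows:
  increments:
    - {"dp": [0.0025,-0.004,0.04],"turn": 0}
    - {"dp": [0,0,0.04],"turn": 0}
    - {"dp": [0,0,0.04],"turn": 0}
    - {"dp": [0,0,0.035],"turn": 0}
    - {"dp": [0,0,0.025],"turn": 0}
    - {"dp": [0,0,0.015],"turn": 0}
    - {"dp": [0,0,0.009],"turn": 0}
    - {"dp": [0,0,0],"turn": 0}
    - {"dp": [0,0,0],"turn": 0}

```text
time_s: 3.5
tool_pos: [507.6, -168.4, 47.0]
tcp_rot: [0.0, 0.137, 0.991, -0.0]
contact_force: [-0.5, 0.1, 0.1]
finger_gap: -0.3
grasp_force: 0.0
```

Emit:
play_rows:
  increments:
    - {"dp": [0,0.003,0],"turn": 0}
    - {"dp": [0,0.004,0],"turn": 0}
    - {"dp": [0,0.004,0],"turn": 0}
    - {"dp": [0,0.004,0],"turn": 0}
    - {"dp": [0,0.004,0],"turn": 0}
    - {"dp": [0,0.004,0],"turn": 0}
    - {"dp": [0,0.004,0],"turn": 0}
    - {"dp": [0,0.004,0],"turn": 0}
    - {"dp": [0,0.004,0],"turn": 0}
    - {"dp": [0,0.004,0],"turn": 0}

```text
time_s: 4.75
tool_pos: [517.9, -130.6, 46.3]
tcp_rot: [0.0, 0.137, 0.991, 0.0]
contact_force: [0.2, 0.0, 0.8]
finger_gap: -0.1
grasp_force: 0.1
```

Run:
```python
from geo import *
o=get_obs(); d=cam('scene'); i=d['image'][160:290,210:400,::-1]; cv2.imwrite('pics/s2.png',cv2.resize(i,(760,520),interpolation=cv2.INTER_CUBIC))
print(o['time_s'],o['tool_pos'],o['contact_force'])
```

```text
4.75 [ 517.91062078 -130.6048501    46.28241356] [0.18829314 0.01110868 0.75103832]
```

View pics/s2.png

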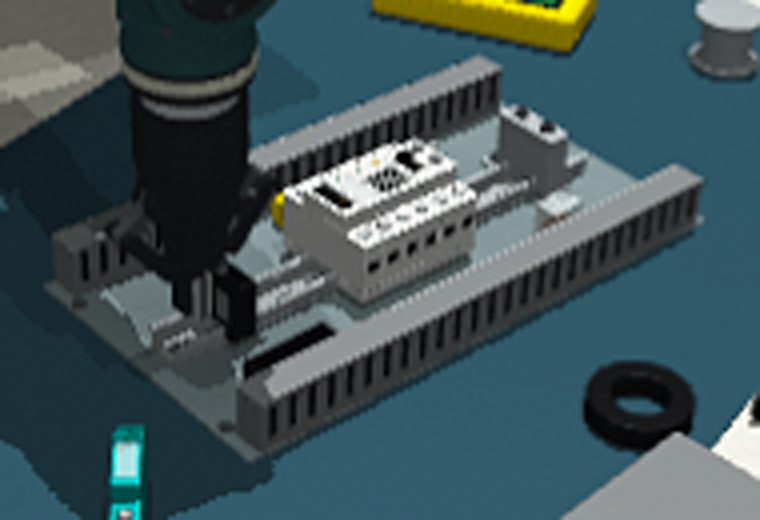

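The fingers stand behind the clamp at crop (230,300), and it has begun to slide. About 170 mm remain.

Emit:
play_rows:
  increments:
    - {"dp": [0,0.005,0],"turn": 0}
    - {"dp": [0,0.005,0],"turn": 0}
    - {"dp": [0,0.005,0],"turn": 0}
    - {"dp": [0,0.005,0],"turn": 0}
    - {"dp": [0,0.005,0],"turn": 0}
    - {"dp": [0,0.005,0],"turn": 0}
    - {"dp": [0,0.005,0],"turn": 0}
    - {"dp": [0,0.005,0],"turn": 0}
    - {"dp": [0,0.005,0],"turn": 0}
    - {"dp": [0,0.005,0],"turn": 0}

```text
time_s: 6.05
tool_pos: [531.5, -82.4, 46.3]
tcp_rot: [0.0, 0.137, 0.991, -0.0]
contact_force: [0.2, 0.3, 0.2]
finger_gap: -0.2
grasp_force: 0.1
```

Emit:
play_rows:
  increments:
    - {"dp": [0,0.005,0],"turn": 0}
    - {"dp": [0,0.005,0],"turn": 0}
    - {"dp": [0,0.005,0],"turn": 0}
    - {"dp": [0,0.005,0],"turn": 0}
    - {"dp": [0,0.005,0],"turn": 0}
    - {"dp": [0,0.005,0],"turn": 0}
    - {"dp": [0,0.005,0],"turn": 0}
    - {"dp": [0,0.005,0],"turn": 0}
    - {"dp": [0,0.005,0],"turn": 0}
    - {"dp": [0,0.005,0],"turn": 0}

```text
time_s: 7.3
tool_pos: [545.0, -34.3, 46.3]
tcp_rot: [-0.0, 0.137, 0.991, -0.0]
contact_force: [-0.6, -1.5, 0.1]
finger_gap: -0.1
grasp_force: 0.9
```

Emit:
play_rows:
  increments:
    - {"dp": [0,0.005,0],"turn": 0}
    - {"dp": [0,0.005,0],"turn": 0}
    - {"dp": [0,0.005,0],"turn": 0}
    - {"dp": [0,0.005,0],"turn": 0}
    - {"dp": [0,0.005,0],"turn": 0}
    - {"dp": [0,0.005,0],"turn": 0}
    - {"dp": [0,0.004,0],"turn": 0}
    - {"dp": [0,0.003,0],"turn": 0}
    - {"dp": [0,0,0],"turn": 0}

```text
time_s: 8.43
tool_pos: [555.0, 1.3, 46.3]
tcp_rot: [-0.0, 0.137, 0.991, 0.0]
contact_force: [-0.2, -0.3, 0.4]
finger_gap: 0.2
grasp_force: 0.1
```

Run:
```python
from geo import *
o=get_obs(); d=cam('top'); i=d['image'][130:270,170:370,::-1]; cv2.imwrite('pics/t3.png',cv2.resize(i,(800,560),interpolation=cv2.INTER_CUBIC))
print(o['time_s'],o['tool_pos'],o['contact_force'])
```

```text
8.425 [555.0249119    1.29741767  46.25214457] [-0.22346783 -0.33376697  0.38868696]
```

View pics/t3.png

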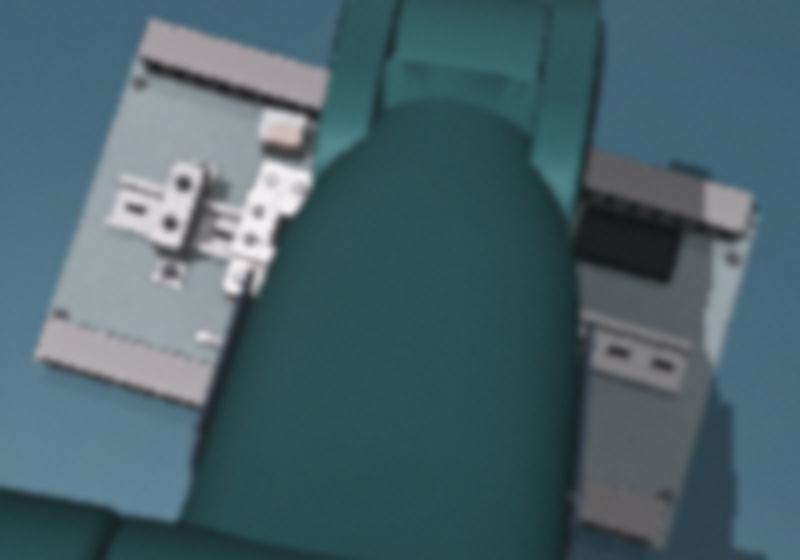

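The gap between the row (crop x≈240) and the stop (x≈207) is about 25–32 mm, and the cube relay at (283,130) is clear. I'll slow down from here.

Emit:
play_rows:
  increments:
    - {"dp": [0,0.002,0],"turn": 0}
    - {"dp": [0,0.003,0],"turn": 0}
    - {"dp": [0,0.003,0],"turn": 0}
    - {"dp": [0,0.003,0],"turn": 0}
    - {"dp": [0,0.003,0],"turn": 0}
    - {"dp": [0,0.002,0],"turn": 0}
    - {"dp": [0,0.002,0],"turn": 0}
    - {"dp": [0,0.002,0],"turn": 0}
    - {"dp": [0,0.001,0],"turn": 0}
    - {"dp": [0,0.001,0],"turn": 0}

```text
time_s: 9.72
tool_pos: [561.0, 22.2, 46.3]
tcp_rot: [0.0, 0.137, 0.991, -0.0]
contact_force: [0.5, -1.2, 0.0]
finger_gap: 0.7
grasp_force: 0.9
```

Emit:
play_rows:
  increments:
    - {"dp": [0,0.001,0],"turn": 0}
    - {"dp": [0,0.001,0],"turn": 0}
    - {"dp": [0,0.001,0],"turn": 0}
    - {"dp": [0,0.001,0],"turn": 0}

```text
time_s: 10.22
tool_pos: [562.0, 26.1, 46.3]
tcp_rot: [-0.0, 0.137, 0.991, 0.0]
contact_force: [-1.3, -1.3, -0.0]
finger_gap: -0.2
grasp_force: 0.9
```

Emit:
play_rows:
  increments:
    - {"dp": [0,0.001,0],"turn": 0}
    - {"dp": [0,0.001,0],"turn": 0}
    - {"dp": [0,0.001,0],"turn": 0}

```text
time_s: 10.6
tool_pos: [562.9, 29.0, 46.3]
tcp_rot: [0.0, 0.137, 0.991, 0.0]
contact_force: [-0.5, -1.1, -0.2]
finger_gap: 0.4
grasp_force: 0.9
```

Still no contact with the stop, so I'll keep going in 1 mm steps with short calls.

Emit:
play_rows:
  increments:
    - {"dp": [0,0.001,0],"turn": 0}
    - {"dp": [0,0.001,0],"turn": 0}

```text
time_s: 10.85
tool_pos: [563.4, 30.9, 46.3]
tcp_rot: [0.0, 0.137, 0.991, -0.0]
contact_force: [-0.4, -1.7, 0.5]
finger_gap: 0.0
grasp_force: 0.9
```

Emit:
play_rows:
  increments:
    - {"dp": [0,0.001,0],"turn": 0}
    - {"dp": [0,0.001,0],"turn": 0}

```text
time_s: 11.1
tool_pos: [563.9, 32.8, 46.3]
tcp_rot: [-0.0, 0.137, 0.991, 0.0]
contact_force: [0.2, -1.8, 0.0]
finger_gap: 0.0
grasp_force: 0.9
```

Run:
```python
from geo import *
o=get_obs(); d=cam('top'); i=d['image'][160:210,190:260,::-1]; j=cam('scene')['image'][170:250,280:380,::-1]
cv2.imwrite('pics/t4.png',np.vstack([cv2.resize(i,(400,286),interpolation=cv2.INTER_CUBIC),cv2.resize(j,(400,310),interpolation=cv2.INTER_CUBIC)]))
print(o['time_s'],o['tool_pos'],o['contact_force'])
```

```text
11.1 [563.93632297  32.82282936  46.26108913] [ 0.22394754 -1.82532524  0.0396015 ]
```

View pics/t4.png

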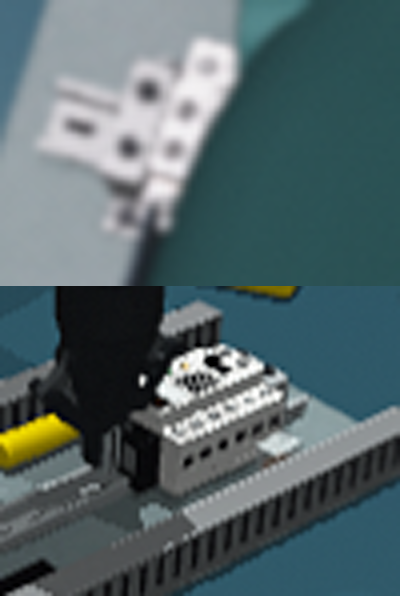

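The row is now almost at the stop: in the upper crop the module at (185,100) adjoins the stop at (140,120). In the lower one the clamp at (130,455) sits behind the row. I'll continue until the force rises.

Emit:
play_rows:
  increments:
    - {"dp": [0,0.001,0],"turn": 0}
    - {"dp": [0,0.001,0],"turn": 0}

```text
time_s: 11.45
tool_pos: [564.5, 34.7, 46.3]
tcp_rot: [-0.0, 0.137, 0.991, -0.0]
contact_force: [-0.9, -0.9, 0.2]
finger_gap: -0.3
grasp_force: 0.9
```

Emit:
play_rows:
  increments:
    - {"dp": [0,0.001,0],"turn": 0}

```text
time_s: 11.58
tool_pos: [564.8, 35.7, 46.3]
tcp_rot: [-0.0, 0.137, 0.991, -0.0]
contact_force: [-0.5, -1.3, 0.4]
finger_gap: -0.2
grasp_force: 0.9
```

Emit:
play_rows:
  increments:
    - {"dp": [0,0.001,0],"turn": 0}

```text
time_s: 11.7
tool_pos: [564.8, 36.3, 46.2]
tcp_rot: [-0.0, 0.137, 0.991, -0.001]
contact_force: [-3.1, -8.4, 1.4]
finger_gap: 0.1
grasp_force: 4.6
```

Emit:
play_rows:
  increments:
    - {"dp": [0,0.0003,0],"turn": 0}
    - {"dp": [0,0,0],"turn": 0}

```text
time_s: 11.95
tool_pos: [564.8, 36.3, 46.2]
tcp_rot: [-0.0, 0.137, 0.991, -0.001]
contact_force: [-3.2, -6.6, 1.3]
finger_gap: 0.0
grasp_force: 3.9
```

The force holds steady at about 7 N, so the row is home against the stop. I'll back off and lift clear.

Emit:
play_rows:
  increments:
    - {"dp": [0,-0.001,0],"turn": 0}
    - {"dp": [0,-0.003,0],"turn": 0}
    - {"dp": [0,-0.008,0],"turn": 0}
    - {"dp": [0,-0.018,0],"turn": 0}
    - {"dp": [0,-0.02,0],"turn": 0}
    - {"dp": [0,0,-0.04],"turn": 0}
    - {"dp": [0,0,-0.05],"turn": 0}
    - {"dp": [0,0,-0.05],"turn": 0}
    - {"dp": [0,-0.04,-0.05],"turn": 0}
    - {"dp": [0,-0.05,0],"turn": 0}

```text
time_s: 13.2
tool_pos: [528.1, -98.9, 238.5]
tcp_rot: [0.003, 0.136, 0.991, -0.001]
contact_force: [1.9, 0.7, -1.1]
finger_gap: -0.4
grasp_force: 0.0
```

Emit:
play_rows:
  increments:
    - {"dp": [0.04,-0.05,0],"turn": 0}
    - {"dp": [0.04,-0.05,0],"turn": 0}
    - {"dp": [0.04,-0.05,0],"turn": 0}
    - {"dp": [0,-0.05,0],"turn": 0}
    - {"dp": [0,0,0],"turn": 0}
    - {"dp": [0,0,0],"turn": 0}

```text
time_s: 13.95
tool_pos: [360.8, -254.4, 235.0]
tcp_rot: [-0.0, 0.138, 0.991, 0.0]
contact_force: [0.2, 0.6, -0.0]
finger_gap: -0.2
grasp_force: 0.0
```

Run:
```python
from geo import *
o=get_obs(); d=cam('top'); i=d['image'][130:270,170:370,::-1]; cv2.imwrite('pics/t5.png',cv2.resize(i,(800,560),interpolation=cv2.INTER_CUBIC))
print(o['time_s'],o['tool_pos'],o['contact_force'])
```

```text
13.95 [ 360.81614032 -254.42067025  234.98548912] [ 0.23315802  0.61141224 -0.01175129]
```

View pics/t5.png

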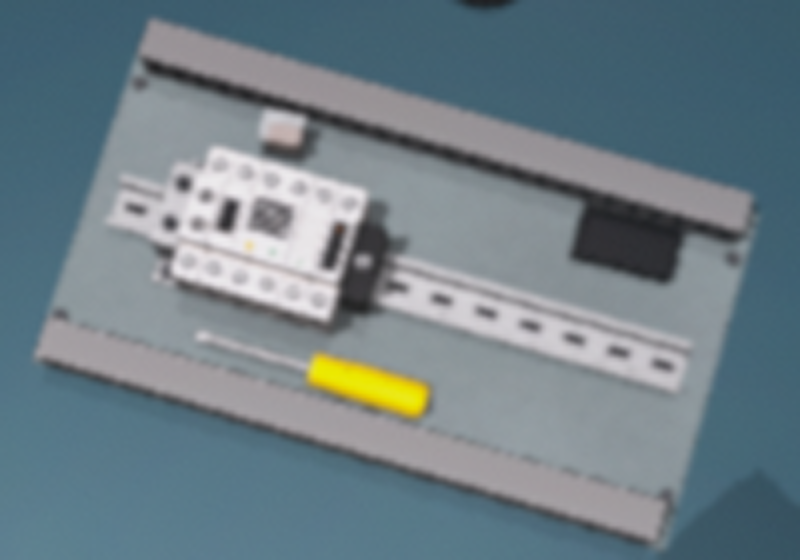

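The row is closed up against the stop at (176,203), with the clamp snug behind it (screw at (363,262)). The bystanders haven't moved and the hand is clear.

```bash
python3 -c "
from h import *
print(ctrl.sign_off())"
```

```text
the job is handed in; nothing more can be done
None
```

I pushed the clamp and the five-module row home against the steel stop with no visible gaps, moved the hand clear with the other things undisturbed, and handed the job in at about 14 s; no verdict was returned.

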